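# Lock the jar tray into its counter dock

### The arm

A 6-joint arm with a two-finger parallel gripper is mounted at the origin on the work surface. World frame = base frame: x ahead of the robot, y to its left, z up, the work surface at z = 0. Lengths are in mm, angles in rad, forces in N, time in s.
With the tool pointing down it reaches from about 375 to 975 mm from the base axis. Payload 3.8 kg.
Tool frame: the origin (TCP) lies midway between the tips of the shut fingers; the grasp point (between the pads) lies 19 mm behind it; x points along the fingers, z is the direction in which the jaws open and shut, and the axes are right-handed (so a half turn about x gives the same grasp; the last joint's range is limited). The gripper opens to 88 mm and grips with 3 to 60 N. Pads are 18 mm wide; open, the fingers measure 123 mm over their backs; the gripper's body (75 mm by 187 mm) begins 45 mm behind the grasp point.
Start: joints at [1.111, 0.264, 1.604, -0, 1.274, -0.037], TCP at [276.96, 615.558, 238.706] pointing down, gripper open.
Joint ranges: [-2.63, 2.63], [-0.94, 2.18], [0.31, 2.57], [-1.31, 4.45], [0, 2.66], [-2.55, 2.55]. Speed limits (rad/s): [2.57, 2.57, 3.14, 3.14, 3.14, 3.14].

### API

Orientations are given as a rotation vector (axis times angle).
In Python, from bench import arm gives the robot as it stands.
- The arm moves only by the tool carry_out, never from a script. Its argument "commands" is a list of rows, each an object with "linear": the shift along the world's x, y, z in mm, a list of three; "twist": the turn about the world's z in rad; "grip": the gripper's target within -1 to 1 (fully open at 1, half-way at 0, shut at -1). A call has 1 to 8 rows; each row shifts and turns the commanded pose from where the row before left it; what a row does not reach is not made up. A row lasts 1/10 s, in which the tool goes at most 50 mm and 8.59 degrees, less where a joint would pass 70% of its speed; a pose out of reach is approached as far as the arm can. A call is refused whole if a number of a shift passes 50 or a number of a turn 0.15, either way. A call with a gripper value outside its range is refused whole. The fingers move at their own pace and stop on an object; the grip force is fixed at half the most. Time passes only in rows, so rows that do not move let the fingers close. It gives the time, the measured TCP pose, the force and the opening at its end, in the units of the state.
- arm.observe(): the state, without advancing time (a new reading comes with each control period).
- arm.get_image(name): name is "scene" or "top" or "wrist"; returns a dict with "pixels" (480x640x3 uint8, blue, green, red), "depth" (480x640 float32, mm along the optical axis (not along the pixel's ray), 0 where there is no reading), "fx", "fy", "cx", "cy" (pixels), "R" (3x3) and "t" (3): a world point X has camera coordinates R X + t. Camera axes: x right, y down, z forward; pixel columns grow to the right and rows downward; lengths in mm; the calibration is good to about 2 mm. The wrist camera is an equidistant fisheye: a pixel r from the principal point sees the ray r / f radians off the axis. A picture is of the moment at which its call begins.
- arm.close_job(): hands the job in, once; it reports no verdict.
The state is a dict: "time_s": time; "joints": joint angles; "qvel": joint speeds; "joint_torque": joint torques, N m; "tcp_pos": TCP position; "ee_rot": TCP orientation; "ft_force": force on the tool from outside, world axes, zero at the start; "ft_torque": the same for the moment, N m; "gripper_width": finger opening in mm.
Only numpy, scipy, OpenCV 4.12 (cv2) and the standard library are available. Lean on these libraries where they do the work, as an engineer would, in place of code of your own. Each camera call takes 0.05 s, during which the arm holds its last target.

### The job

On the shop counter a steel tray of jars sits partly pulled out of its dock. Push the tray straight in until it is fully home against the back stop, then flip the two latch levers, one on each side of the dock's mouth, over towards the tray so that both snap into their locked position. Only push: do not lift or tip the tray, leave the bottle, the egg carton and the scoop where they are, and take the hand away at the end.

Things in the scene. Friction and masses are not known exactly. Their poses are not given: they have to be found in the camera images.
- dock: Fixed aluminium plate with guide rails, back stop and two latches. Origin on the counter top below the middle of its mouth; +x into the dock (the way to push the tray), +y left, z up. Plate x -100 to 180 mm, 250 mm wide, 6 mm thick. The tray slides on it between two rails (x 12 to 160, top at z = 32, 3 mm side play).
- stop (a point): Centre of the front face of the dock's back stop, 160 mm into the dock (its +x), 24 mm above the counter; the stop is 158 mm wide and 42 mm high.
- tray: Loose open steel tray, 160 (x) x 140 (y) x 45 mm, about 0.45 kg, with six amber jars with dark lids fixed in it (lid tops at 64 mm). Origin: centre of its underside, axes parallel to the dock's. Fully home it is at x = 80 mm in the dock's frame, front face at x = 0; it starts 45 to 80 mm farther out (-x). Sliding takes 3 to 9 N.
- tray_front (a point): Point on the outside of the tray's front face (the one towards the robot), middle of its width, 25 mm above its underside. Push here, along the dock's +x.
- latch_left (a joint): Left lever, rad. 0 = open, leaning 0.6 rad outwards (+y); 0.6 = upright, dead centre; 1.2 = locked, leaning 0.6 rad inwards, its steel bolt level across the tray's front, 4 mm ahead of it. An over-centre spring drives it to the nearer end: about 3 N at the tip starts it, nothing at dead centre, then it snaps over. A tray over 4 mm short of home blocks the bolt.
- latch_right (a joint): Lever of the right latch (dock's -y side), mirror image of the left: 0 = open, leaning outwards (-y); 0.6 = upright; 1.2 = locked, leaning inwards (+y). Same over-centre spring.
- left_tip (a point): Centre of the round end of the left lever, a round bar with a black sleeve 17 mm in diameter, 85 mm from the pivot. In the dock's frame: x = -9; open y = 145, z = 102; upright y = 97, z = 117; locked y = 49, z = 102 (mm).
- right_tip (a point): The same for the right lever: open y = -145, upright y = -97, locked y = -49 (mm, dock's frame).
- left_pivot (a point): Pivot of the left latch: dock frame x = -9, y = 97, z = 32 mm; the lever turns about the dock's x axis. It lies between two dark steel cheeks (x -24 to 6, y 80 to 114, up to z = 48 mm).
- right_pivot (a point): Pivot of the right latch, the mirror image: dock frame x = -9, y = -97, z = 32 mm.
- bottle: Bystander: water bottle, 62 mm in diameter, 160 mm high, origin under its centre. Bottle and carton stand one on each side of the dock, about 320 mm from its middle line, either way round. To be left alone.
- carton: Bystander: cardboard egg carton, 100 x 150 x 70 mm high, origin under its centre. To be left alone.
- scoop: Bystander: small steel scoop, 170 mm long, 60 wide, 34 mm high, origin on its underside at the blade's root. It lies in front of the dock on the right, its length roughly across. To be left alone.
Mind the look-alikes: they are no part of the job. There is more than one size of the tray; the job needs the largest.

How it is judged:
By the outcome, as a careful person would: the job done as asked, in the order asked, and still so for the second after the job is handed in, with the robot touching nothing.
It also fails if it takes over 64 s, if anything falls off the work surface, if the arm or the gripper's body presses on something with over 40 N, if the wrist force passes 120 N, or if a joint passes its speed limit or range.

## Working session

There is one attempt and no reset: what is moved stays moved. The work goes in short steps, Python scripts to look and compute and a tool call to move; the robot and the scene stay as the last step left them, time stands still between calls to the robot, and variables do not carry over. Pictures are saved under pics/ and viewed, and the job is handed in when it is done.

Besides the shell and the picture viewer there is one more tool, called after ">>>" by a JSON object that holds its "op" and its "data". carry_out: Moves the arm, as the interface text tells. Its arguments: {"type":"object","properties":{"commands":{"type":"array","items":{"type":"object","properties":{"linear":{"type":"array","items":{"type":"number"}},"twist":{"type":"number"},"grip":{"type":"number"}}}}},"required":["commands"]}

```bash
mkdir -p pics; ls; python3 - <<'E'
from bench import arm
import cv2,numpy as np,pickle
s=arm.observe();print({k:np.round(v,3) for k,v in s.items()})
for n in("scene","top","wrist"):
    d=arm.get_image(n);cv2.imwrite(f"pics/{n}0.png",d["pixels"]);pickle.dump(d,open(f"{n}0.pkl","wb"))
    print(n,d["fx"],d["cx"],d["cy"],np.round(-np.array(d["R"]).T@d["t"]))
E
```

```text
pics
{'time_s': np.float64(0.0), 'joints': array([ 1.111,  0.265,  1.605, -0.   ,  1.274, -0.037]), 'qvel': array([ 0.   ,  0.001,  0.   ,  0.001, -0.   , -0.   ]), 'joint_torque': array([ 0.0000e+00, -5.0211e+01, -3.5688e+01,  7.3000e-02,  2.9000e-02,
       -0.0000e+00]), 'tcp_pos': array([276.649, 614.932, 237.409]), 'ee_rot': array([-0.894,  1.382,  0.892]), 'ft_force': array([0.717, 0.224, 0.086]), 'ft_torque': array([-0.05 ,  0.037, -0.021]), 'gripper_width': np.float64(87.836)}
scene 581.8097367222699 308.3572260131196 239.8223314289393 [1048. -553. 1014.]
top 564.2708755122759 310.4271026064752 236.610862434811 [ 382.   36. 1201.]
wrist 371.64829954431775 318.4908206120992 237.10830728615326 [200. 649. 385.]
```

View pics/scene0.png

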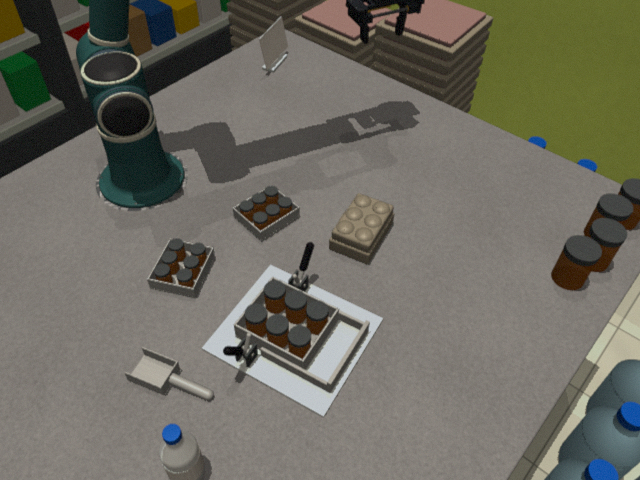

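View pics/top0.png

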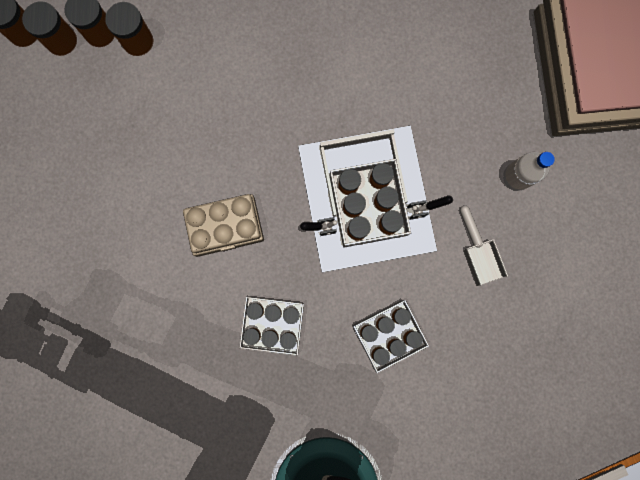

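The top view shows the dock plate at about (300–437, 127–271) px with its mouth towards the robot. The levers' black tips are at about (305,227) and (447,201). Two smaller look-alike trays sit nearer the robot. The carton is to the left, and the scoop and bottle to the right.

```bash
cat > h.py <<'E'
import numpy as np,cv2,pickle
def cast(d,uv,z):
    uv=np.atleast_2d(uv).astype(float)
    r=np.c_[(uv[:,0]-d["cx"])/d["fx"],(uv[:,1]-d["cy"])/d["fy"],np.ones(len(uv))]
    R=np.array(d["R"]);c=-R.T@np.array(d["t"]);w=r@R
    return c+w*((z-c[2])/w[:,2])[:,None]
def proj(d,X):
    p=np.atleast_2d(X)@np.array(d["R"]).T+np.array(d["t"]);return np.c_[p[:,0]/p[:,2]*d["fx"]+d["cx"],p[:,1]/p[:,2]*d["fy"]+d["cy"]]
def pts(d):
    v,u=np.mgrid[:480,:640];z=d["depth"]
    p=np.stack([(u-d["cx"])/d["fx"]*z,(v-d["cy"])/d["fy"]*z,z],-1)
    return (p-np.array(d["t"]))@np.array(d["R"])
E
python3 - <<'E'
from h import *
for n in("top","scene"):
    d=pickle.load(open(n+"0.pkl","rb"));im=d["pixels"];P=pts(d)
    hsv=cv2.cvtColor(im,cv2.COLOR_BGR2HSV)
    b=im.astype(int)
    m=((b.min(2)>170)&(b[...,0]>b[...,2]+4)).astype(np.uint8)
    k,l,st,_=cv2.connectedComponentsWithStats(m);i=1+np.argmax(st[1:,4]);print(n,st[i])
    mm=(l==i)
    c=cv2.convexHull(np.argwhere(mm)[:,::-1].astype(np.int32))
    w=cast(d,c[:,0],6)[:,:2].astype(np.float32)
    r=cv2.minAreaRect(w);print(r);print(cv2.boxPoints(r)); print("z",np.median(P[mm][:,2]))
    # black sleeves
    if n=="top":
        for box in((290,210,330,240),(420,185,460,220)):
            x0,y0,x1,y1=box;q=(b[y0:y1,x0:x1].max(2)<45);vu=np.argwhere(q);pp=P[y0:y1,x0:x1][q]
            pp=pp[pp[:,2]>60];print(len(pp),pp[np.argmax(pp[:,2])],np.round(np.percentile(pp,[2,50,98],axis=0)))
E
```

```text
top [ 314  215  123   57 3085]
((515.4591674804688, -105.39605712890625), (95.97481536865234, 248.80007934570312), 10.551923751831055)
[[ 445.50232     8.112525]
 [ 491.0642   -236.48018 ]
 [ 585.416    -218.90463 ]
 [ 539.8541     25.688065]]
z 5.934824581230708
152 [ 382.33160354   36.45495609 1200.50093861] [[523.  11.  65.]
 [531.  33.  97.]
 [540.  51. 112.]]
194 [ 582.06230294 -242.5378984   113.84957982] [[ 572. -244.   64.]
 [ 579. -225.   89.]
 [ 589. -206.  111.]]
scene [ 248  285  134  131 2701]
((658.923095703125, -77.29635620117188), (168.49256896972656, 247.5469512939453), 10.587337493896484)
[[ 553.3696     28.891079]
 [ 598.8524   -214.44162 ]
 [ 764.47656  -183.4838  ]
 [ 718.9938     59.848907]]
z 5.526573536347177
```

```bash
python3 - <<'E'
from h import *
from bench import arm
from scipy.spatial.transform import Rotation as Ro
print("tool axes\n",np.round(Ro.from_rotvec(arm.observe()["ee_rot"]).as_matrix(),3))
for n in("top","scene"):
    d=pickle.load(open(n+"0.pkl","rb"));im=d["pixels"];P=pts(d);b=im.astype(int)
    m=((b.min(2)>170)&(b[...,0]>b[...,2]+4)&(abs(P[...,2]-6)<8)&(np.hypot(P[...,0]-600,P[...,1]+90)<230)).astype(np.uint8)
    m=cv2.morphologyEx(m,cv2.MORPH_OPEN,np.ones((2,2)))
    w=cast(d,np.argwhere(m)[:,::-1],6)[:,:2].astype(np.float32)
    r=cv2.minAreaRect(w);bp=cv2.boxPoints(r);a=np.deg2rad(r[2]);print(n,r)
    ex=np.array([np.cos(a),np.sin(a)]);ey=np.array([-ex[1],ex[0]])
    o=np.array(r[0])-40*ex;print("origin",o,"yaw",a)
    # profile in dock frame
    D=np.stack([(P[...,:2]-o)@ex,(P[...,:2]-o)@ey,P[...,2]],-1)
    for nm,s in(("rim/tray",(abs(D[...,1])<75)&(D[...,2]>44)&(D[...,2]<54)&(abs(D[...,0]-20)<130)),("lids",(abs(D[...,1])<75)&(D[...,2]>60)&(D[...,2]<76)&(abs(D[...,0]-20)<130))):
        q=D[s];print(nm,len(q),np.round(np.percentile(q,[.5,2,50,98,99.5],axis=0),1).tolist())
    for sg in(1,-1):
        q=D[(abs(D[...,0]+9)<15)&(sg*D[...,1]>75)&(sg*D[...,1]<165)&(D[...,2]>60)&(D[...,2]<130)];print(sg,len(q),np.round(np.percentile(q,[2,50,98],axis=0),1).tolist(),np.round(q[np.argmax(sg*q[:,1])]))
E
```

```text
tool axes
 [[-0.001 -0.912  0.41 ]
 [-0.002  0.41   0.912]
 [-1.     0.    -0.002]]
top ((603.1015014648438, -90.76036071777344), (278.60308837890625, 248.78221130371094), 10.557709693908691)
origin [563.77866719 -98.08939236] yaw 0.18426679562842938
rim/tray 729 [[-54.4, -67.9, 44.2], [-54.1, -67.1, 44.5], [24.3, -6.5, 49.9], [105.2, 72.2, 53.7], [105.7, 72.4, 53.9]]
lids 2293 [[-44.9, -52.5, 61.7], [-42.2, -49.8, 63.8], [24.8, -9.3, 69.7], [92.6, 55.5, 74.3], [95.6, 57.7, 75.3]]
1 191 [[-14.1, 82.3, 62.5], [-7.3, 129.8, 90.6], [0.2, 153.1, 111.6]] [ -8. 155. 103.]
-1 244 [[-14.8, -148.0, 62.9], [-7.3, -126.0, 87.3], [1.2, -78.4, 111.2]] [  -4. -151.  104.]
scene ((608.189208984375, -87.84416198730469), (277.3782043457031, 247.24478149414062), 10.545560836791992)
origin [568.86482157 -95.16485554] yaw 0.18405475807138863
rim/tray 1053 [[-60.0, -68.7, 44.1], [-58.9, -68.2, 44.2], [35.4, -24.4, 49.3], [100.2, 72.2, 53.5], [100.8, 73.2, 53.7]]
lids 2315 [[-49.4, -53.7, 60.5], [-46.1, -52.4, 61.6], [23.9, -13.7, 69.3], [89.3, 54.1, 73.0], [91.7, 57.4, 73.9]]
1 252 [[-20.2, 81.2, 61.1], [-10.0, 128.4, 84.1], [-3.7, 149.7, 108.9]] [-11. 153. 107.]
-1 212 [[-17.6, -150.7, 61.1], [-7.9, -129.7, 88.0], [-3.0, -79.2, 110.8]] [ -12. -152.  105.]
```

>>> {"op": "carry_out", "data": {"commands": [{"linear": [10, -39, 0], "twist": -0.12, "grip": -1}, {"linear": [10, -39, 0], "twist": -0.12, "grip": -1}, {"linear": [10, -39, 0], "twist": -0.12, "grip": -1}, {"linear": [10, -39, 0], "twist": -0.12, "grip": -1}, {"linear": [10, -39, 0], "twist": -0.12, "grip": -1}, {"linear": [10, -39, 0], "twist": -0.12, "grip": -1}, {"linear": [10, -39, 0], "twist": -0.12, "grip": -1}, {"linear": [10, -39, 0], "twist": -0.12, "grip": -1}]}}

```text
time_s: 0.95
tcp_pos: [356.8, 301.9, 238.5]
ee_rot: [-0.144, 1.566, 0.144]
ft_force: [0.8, -0.1, 0.5]
gripper_width: 26.3
```

>>> {"op": "carry_out", "data": {"commands": [{"linear": [10, -39, 0], "twist": 0, "grip": -1}, {"linear": [10, -39, 0], "twist": 0, "grip": -1}, {"linear": [10, -39, 0], "twist": 0, "grip": -1}, {"linear": [10, -39, 0], "twist": 0, "grip": -1}, {"linear": [10, -39, 0], "twist": 0, "grip": -1}, {"linear": [10, -39, 0], "twist": 0, "grip": -1}, {"linear": [10, -39, 0], "twist": 0, "grip": -1}, {"linear": [10, -39, 0], "twist": 0, "grip": -1}]}}

```text
time_s: 1.75
tcp_pos: [436.9, -10.1, 238.7]
ee_rot: [-0.147, 1.565, 0.148]
ft_force: [0.0, 0.0, -0.6]
gripper_width: 0.2
```

>>> {"op": "carry_out", "data": {"commands": [{"linear": [12, -35, 0], "grip": -1}, {"linear": [12, -35, 0], "grip": -1}, {"linear": [12, -34, -20], "grip": -1}, {"linear": [0, 0, -40], "grip": -1}, {"linear": [0, 0, -40], "grip": -1}, {"linear": [0, 0, -40], "grip": -1}, {"linear": [0, 0, 0], "grip": -1}]}}

```text
invalid input
```

```bash
python3 - <<'E'
from h import *
from bench import arm
print(arm.observe()["tcp_pos"])
for n in("top","scene"):
    d=arm.get_image(n);cv2.imwrite(f"pics/{n}1.png",d["pixels"]);pickle.dump(d,open(f"{n}1.pkl","wb"))
    P=pts(d);b=P[(np.hypot(P[...,0]-473,P[...,1]+114)<25)&(P[...,2]>85)&(P[...,2]<125)]
    ex=np.array([.9831,.183]);ey=np.array([-.183,.9831]);q=(b[:,:2]-[473,-114])
    print(len(b),np.round(np.percentile(np.c_[q@ex,q@ey,b[:,2]],[2,98],axis=0)))
a=cv2.imread("pics/scene1.png")[200:440,180:440];cv2.imwrite("pics/c1.png",cv2.resize(a,None,fx=2.4,fy=2.4))
E
```

```text
[436.86435912 -10.07105574 238.67391759]Traceback (most recent call last):
  File "<stdin>", line 8, in <module>
    return _quantile_unchecked(
        a, q, axis, out, overwrite_input, method, keepdims, weights)
    return _ureduce(a,
                    func=_quantile_ureduce_func,
    ...<5 lines>...
                    overwrite_input=overwrite_input,
                    method=method)
    r = func(a, **kwargs)
    result = _quantile(arr,
                       quantiles=q,
    ...<2 lines>...
                       out=out,
                       weights=wgt)
    slices_having_nans = np.isnan(arr[-1, ...])
                                  ~~~^^^^^^^^^
IndexError: index -1 is out of bounds for axis 0 with size 0
```

Every row needs its twist field, so the call was refused. I'll repeat it with that added.

>>> {"op": "carry_out", "data": {"commands": [{"linear": [12, -35, 0], "twist": 0, "grip": -1}, {"linear": [12, -35, 0], "twist": 0, "grip": -1}, {"linear": [12, -34, -20], "twist": 0, "grip": -1}, {"linear": [0, 0, -40], "twist": 0, "grip": -1}, {"linear": [0, 0, -40], "twist": 0, "grip": -1}, {"linear": [0, 0, -40], "twist": 0, "grip": -1}, {"linear": [0, 0, 0], "twist": 0, "grip": -1}]}}

```text
time_s: 2.5
tcp_pos: [467.5, -110.9, 92.9]
ee_rot: [-0.144, 1.577, 0.151]
ft_force: [0.4, 0.5, -0.3]
gripper_width: 0.6
```

```bash
cat > look.py <<'E'
import sys
from h import *
from bench import arm
k=sys.argv[1]
s=arm.observe();t=s["tcp_pos"];print(s["time_s"],t,s["ft_force"])
ex=np.array([.9831,.183]);ey=np.array([-.183,.9831]);o=np.array([566.3,-96.6])
print("tcp dock",(t[:2]-o)@ex,(t[:2]-o)@ey)
for n in("top","scene"):
    d=arm.get_image(n);cv2.imwrite(f"pics/{n}{k}.png",d["pixels"]);pickle.dump(d,open(f"{n}{k}.pkl","wb"))
    P=pts(d);D=np.stack([(P[...,:2]-o)@ex,(P[...,:2]-o)@ey,P[...,2]],-1)
    q=D-np.r_[(t[:2]-o)@ex,(t[:2]-o)@ey,t[2]]
    b=q[(np.hypot(q[...,0],q[...,1])<30)&(q[...,2]>-2)&(q[...,2]<45)]
    if len(b):print(n,"finger",len(b),np.round(np.percentile(b,[2,98],axis=0)).tolist())
    r=D[(abs(D[...,1])<75)&(D[...,2]>44)&(D[...,2]<54)&(abs(D[...,0]-30)<130)&(np.hypot(q[...,0],q[...,1])>32)]
    print(n,"rim",np.round(np.percentile(r,[.5,2,98,99.5],axis=0)[:,:2],1).tolist())
a=d["pixels"][200:440,180:440];cv2.imwrite(f"pics/c{k}.png",cv2.resize(a,None,fx=2.4,fy=2.4))
E
python3 look.py 1
```

```text
2.5 [ 467.52258134 -110.87005716   92.90680689] [ 0.35846052  0.46305562 -0.33755635]
tcp dock -99.71950074417413 4.047374424867652
top rim [[-57.0, -68.4], [-56.6, -68.1], [102.8, 71.3], [159.0, 71.5]]
scene finger 151 [[-13.0, -12.0, 3.0], [18.0, 6.0, 39.0]]
scene rim [[-57.5, -68.0], [-56.1, -67.2], [103.0, 72.8], [103.5, 73.8]]
```

View pics/c1.png

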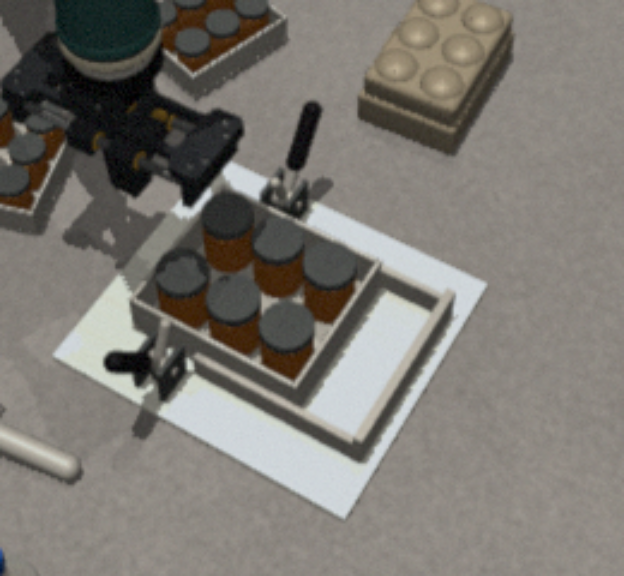

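>>> {"op": "carry_out", "data": {"commands": [{"linear": [0, 0, -25], "twist": 0, "grip": -1}, {"linear": [0, 0, -20], "twist": 0, "grip": -1}, {"linear": [0, 0, -10], "twist": 0, "grip": -1}, {"linear": [0, 0, 0], "twist": 0, "grip": -1}, {"linear": [0, 0, 0], "twist": 0, "grip": -1}]}}

```text
time_s: 3.1
tcp_pos: [474.4, -112.7, 45.4]
ee_rot: [-0.148, 1.563, 0.147]
ft_force: [0.2, -0.2, -0.2]
gripper_width: 0.5
```

>>> {"op": "carry_out", "data": {"commands": [{"linear": [0, 0, -12], "twist": 0, "grip": -1}, {"linear": [0, 0, -10], "twist": 0, "grip": -1}, {"linear": [5.9, 1.1, 0], "twist": 0, "grip": -1}, {"linear": [5.9, 1.1, 0], "twist": 0, "grip": -1}, {"linear": [5.9, 1.1, 0], "twist": 0, "grip": -1}, {"linear": [5.9, 1.1, 0], "twist": 0, "grip": -1}, {"linear": [5.9, 1.1, 0], "twist": 0, "grip": -1}, {"linear": [5.9, 1.1, 0], "twist": 0, "grip": -1}]}}

```text
time_s: 3.9
tcp_pos: [507.2, -105.9, 21.9]
ee_rot: [-0.148, 1.57, 0.148]
ft_force: [-7.6, -1.9, 6.7]
gripper_width: 0.2
```

```bash
python3 look.py 2
```

```text
3.9 [ 507.18647919 -105.86758178   21.87654601] [-7.57460918 -1.89923159  6.7395427 ]
tcp dock -59.810469775000996 1.7068146563758313
top rim [[-44.8, -68.4], [-44.2, -67.7], [114.9, 71.7], [158.9, 71.9]]
scene finger 111 [[-16.0, -12.0, 1.0], [21.0, 20.0, 39.0]]
scene rim [[-42.5, -67.4], [-41.0, -67.1], [116.9, 73.0], [117.2, 74.1]]
```

>>> {"op": "carry_out", "data": {"commands": [{"linear": [5.9, 1.1, 0], "twist": 0, "grip": -1}, {"linear": [5.9, 1.1, 0], "twist": 0, "grip": -1}, {"linear": [5.9, 1.1, 0], "twist": 0, "grip": -1}, {"linear": [5.9, 1.1, 0], "twist": 0, "grip": -1}, {"linear": [5.9, 1.1, 0], "twist": 0, "grip": -1}]}}

```text
time_s: 4.5
tcp_pos: [536.8, -100.4, 21.8]
ee_rot: [-0.148, 1.569, 0.148]
ft_force: [-7.2, -1.0, 6.6]
gripper_width: 0.4
```

```bash
python3 look.py 3
```

```text
4.5 [ 536.79632003 -100.35897538   21.76111904] [-7.21414283 -0.95163611  6.57271842]
tcp dock -29.692960276811228 1.7037247346408628
top rim [[-15.0, -68.1], [-14.6, -67.3], [145.5, 71.9], [159.3, 72.2]]
scene finger 114 [[-15.0, -12.0, 1.0], [20.0, 19.0, 41.0]]
scene rim [[-12.4, -67.6], [-11.3, -67.1], [146.6, 73.4], [147.0, 74.4]]
```

View pics/c3.png

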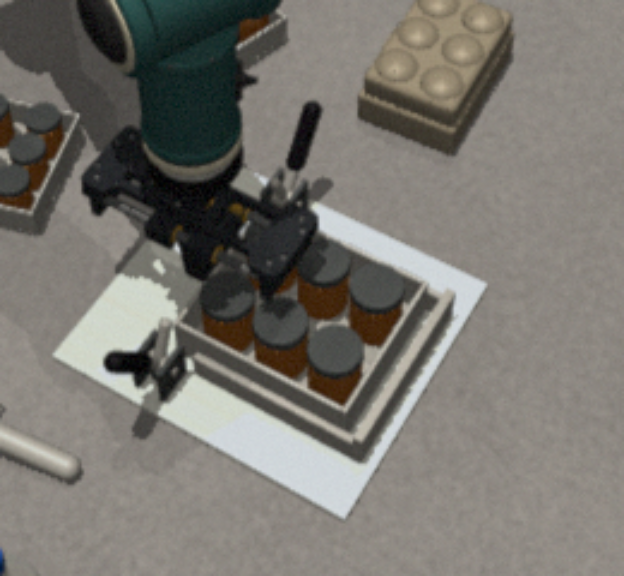

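>>> {"op": "carry_out", "data": {"commands": [{"linear": [3, 0.5, 0], "twist": 0, "grip": -1}, {"linear": [3, 0.5, 0], "twist": 0, "grip": -1}, {"linear": [3, 0.5, 0], "twist": 0, "grip": -1}, {"linear": [2, 0.4, 0], "twist": 0, "grip": -1}, {"linear": [1, 0.2, 0], "twist": 0, "grip": -1}]}}

```text
time_s: 5.1
tcp_pos: [548.8, -98.3, 21.7]
ee_rot: [-0.148, 1.568, 0.148]
ft_force: [-6.2, -1.6, 6.7]
gripper_width: 0.2
```

>>> {"op": "carry_out", "data": {"commands": [{"linear": [1, 0.2, 0], "twist": 0, "grip": -1}, {"linear": [1, 0.2, 0], "twist": 0, "grip": -1}]}}

```text
time_s: 5.3
tcp_pos: [550.5, -97.9, 21.7]
ee_rot: [-0.148, 1.569, 0.148]
ft_force: [-6.6, -0.8, 5.9]
gripper_width: 0.5
```

>>> {"op": "carry_out", "data": {"commands": [{"linear": [1, 0.2, 0], "twist": 0, "grip": -1}, {"linear": [1, 0.2, 0], "twist": 0, "grip": -1}]}}

```text
time_s: 5.5
tcp_pos: [550.8, -97.8, 21.7]
ee_rot: [-0.148, 1.572, 0.149]
ft_force: [-14.3, -4.8, 13.4]
gripper_width: 0.8
```

```bash
python3 look.py 4
```

```text
5.5 [550.84813235 -97.81442219  21.70896633] [-14.29028873  -4.77414767  13.3923148 ]
tcp dock -15.412970349865802 1.6337933293730027
top rim [[-0.8, -67.6], [-0.1, -66.9], [159.3, 72.0], [159.6, 72.3]]
scene finger 121 [[-16.0, -15.0, 1.0], [19.0, 21.0, 43.0]]
scene rim [[-0.3, -67.2], [1.1, -66.7], [159.3, 73.4], [159.6, 74.5]]
```

>>> {"op": "carry_out", "data": {"commands": [{"linear": [1, 0.2, 0], "twist": 0, "grip": -1}, {"linear": [0, 0, 0], "twist": 0, "grip": -1}]}}

```text
time_s: 5.8
tcp_pos: [550.8, -97.8, 21.7]
ee_rot: [-0.148, 1.574, 0.149]
ft_force: [-14.9, -3.5, 14.0]
gripper_width: 0.3
```

>>> {"op": "carry_out", "data": {"commands": [{"linear": [-3, -0.5, 0], "twist": 0, "grip": -1}, {"linear": [-12, -2, 0], "twist": 0, "grip": -1}, {"linear": [-20, -4, 0], "twist": 0, "grip": -1}, {"linear": [-20, -4, 0], "twist": 0, "grip": -1}, {"linear": [0, 0, 40], "twist": 0, "grip": -1}, {"linear": [0, 0, 45], "twist": 0, "grip": -1}, {"linear": [0, 0, 45], "twist": 0, "grip": -1}, {"linear": [0, 0, 30], "twist": 0, "grip": -1}]}}

```text
time_s: 6.6
tcp_pos: [501.0, -108.0, 185.2]
ee_rot: [-0.149, 1.561, 0.146]
ft_force: [1.7, 0.1, -0.0]
gripper_width: 0.3
```

```bash
python3 look.py 5
```

```text
6.6 [ 501.02641425 -108.03718387  185.1864873 ] [ 1.65743628e+00  6.22544546e-02 -1.19995419e-03]
tcp dock -66.2634667987994 0.7011707328388209
top rim [[-1.0, -67.3], [-0.7, -66.7], [159.1, 72.0], [159.7, 72.2]]
scene finger 220 [[-13.0, -12.0, 6.0], [18.0, 7.0, 42.0]]
scene rim [[-0.8, -67.3], [-0.1, -66.7], [159.2, 73.2], [159.6, 74.0]]
```

View pics/c5.png

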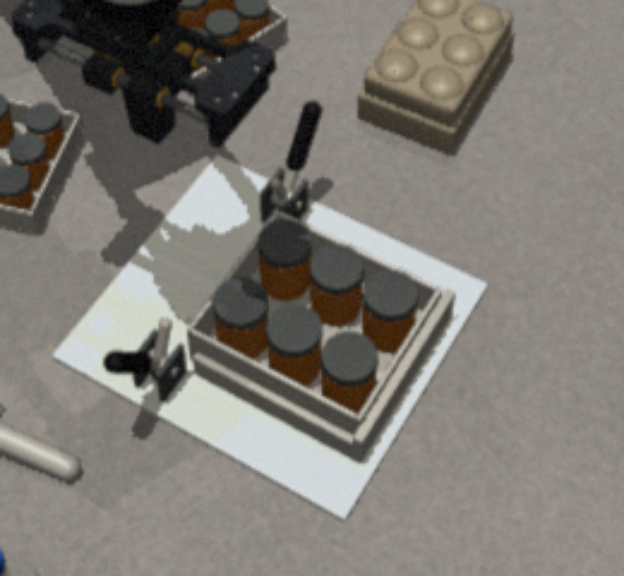

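The tray's front is now at dock x ≈ 0 and its rear at ≈ 160, against the stop. The last push stalled with the force rising, so it is home. Next is the left lever, approached from outside.

>>> {"op": "carry_out", "data": {"commands": [{"linear": [5, 38, 0], "twist": 0, "grip": -1}, {"linear": [5, 38, 0], "twist": 0, "grip": -1}, {"linear": [5, 38, 0], "twist": 0, "grip": -1}, {"linear": [5, 38, 0], "twist": 0, "grip": -1}, {"linear": [4, 35, 0], "twist": 0, "grip": -1}, {"linear": [0, 0, -35], "twist": 0, "grip": -1}, {"linear": [0, 0, 0], "twist": 0, "grip": -1}, {"linear": [0, 0, 0], "twist": 0, "grip": -1}]}}

```text
time_s: 7.5
tcp_pos: [522.0, 79.0, 144.9]
ee_rot: [-0.148, 1.57, 0.148]
ft_force: [-0.1, -0.4, -0.8]
gripper_width: 0.6
```

```bash
python3 look.py 6
```

```text
7.5 [522.04871677  79.00820106 144.9178471 ] [-0.0876793  -0.35034706 -0.7736566 ]
tcp dock -11.367135754062183 180.73840728898057
top rim [[-0.9, -68.3], [-0.7, -67.9], [159.1, 71.9], [159.6, 72.1]]
scene finger 230 [[-15.0, -12.0, 2.0], [17.0, 8.0, 43.0]]
scene rim [[-0.9, -67.2], [-0.1, -66.7], [159.3, 73.2], [159.5, 74.1]]
```

View pics/c6.png

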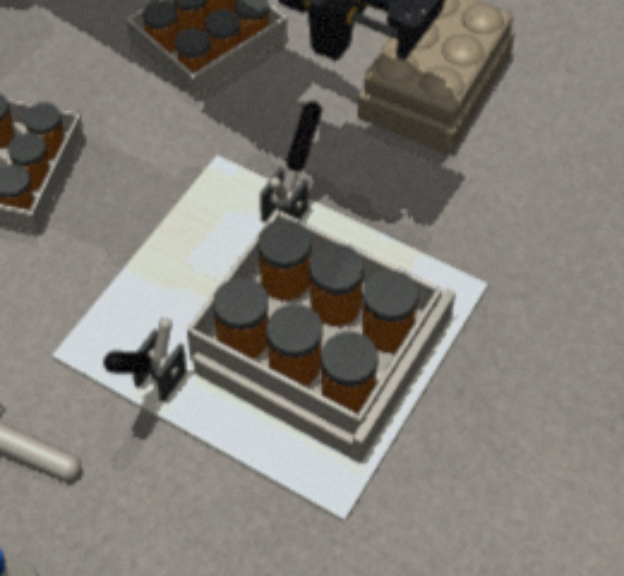

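>>> {"op": "carry_out", "data": {"commands": [{"linear": [0, 0, -32], "twist": 0, "grip": -1}, {"linear": [0, 0, -30], "twist": 0, "grip": -1}, {"linear": [1, -6, 0], "twist": 0, "grip": -1}, {"linear": [1, -6, 0], "twist": 0, "grip": -1}, {"linear": [1, -6, 0], "twist": 0, "grip": -1}, {"linear": [1, -6, 0], "twist": 0, "grip": -1}, {"linear": [1, -6, 0], "twist": 0, "grip": -1}, {"linear": [1, -6, 0], "twist": 0, "grip": -1}]}}

```text
time_s: 8.4
tcp_pos: [532.6, 43.7, 88.4]
ee_rot: [-0.146, 1.56, 0.148]
ft_force: [-2.3, 3.8, 3.1]
gripper_width: 0.5
```

>>> {"op": "carry_out", "data": {"commands": [{"linear": [1, -6, 0], "twist": 0, "grip": -1}, {"linear": [1, -6, 0], "twist": 0, "grip": -1}, {"linear": [1, -6, 0], "twist": 0, "grip": -1}, {"linear": [1, -6, 0], "twist": 0, "grip": -1}]}}

```text
time_s: 8.8
tcp_pos: [533.9, 18.3, 84.7]
ee_rot: [-0.148, 1.566, 0.147]
ft_force: [-0.5, 1.0, 0.3]
gripper_width: 0.4
```

```bash
python3 look.py 7
```

```text
8.8 [533.90752792  18.33271972  84.73326313] [-0.48743159  1.0048368   0.33621743]
tcp dock -10.812351591838334 118.91817915075035
top rim [[-0.7, -68.4], [-0.4, -67.9], [159.2, 71.6], [159.4, 72.1]]
scene finger 245 [[-16.0, -27.0, -0.0], [15.0, 7.0, 43.0]]
scene rim [[-1.6, -67.2], [-0.1, -66.6], [159.1, 73.1], [159.7, 74.2]]
```

View pics/c7.png

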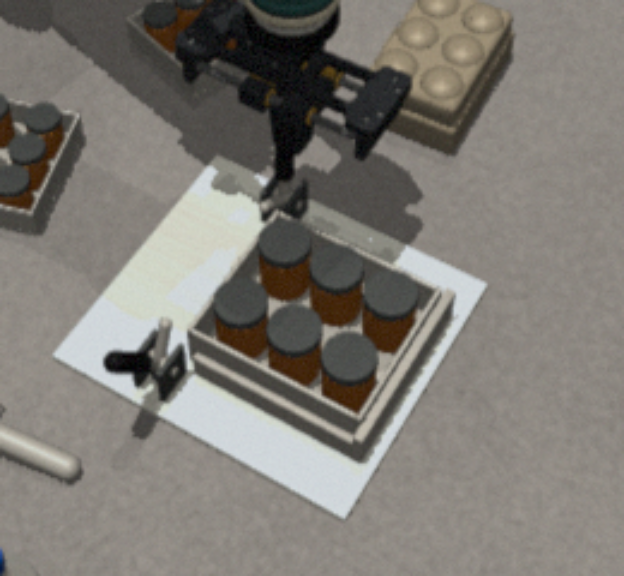

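Near dead centre. I'll keep going until it snaps over.

>>> {"op": "carry_out", "data": {"commands": [{"linear": [1, -6, 0], "twist": 0, "grip": -1}, {"linear": [1, -6, 0], "twist": 0, "grip": -1}, {"linear": [1, -5, 0], "twist": 0, "grip": -1}, {"linear": [0, 0, 0], "twist": 0, "grip": -1}, {"linear": [0, 0, 0], "twist": 0, "grip": -1}]}}

```text
time_s: 9.4
tcp_pos: [536.8, 2.1, 84.6]
ee_rot: [-0.147, 1.566, 0.147]
ft_force: [-0.9, -0.1, -0.0]
gripper_width: 0.4
```

```bash
python3 look.py 8
```

```text
9.4 [536.80762998   2.0763912   84.60206014] [-0.9401105  -0.13714598 -0.02786632]
tcp dock -10.93616937708385 102.40586390446771
top rim [[-0.4, -68.3], [0.0, -68.0], [159.1, 71.3], [159.5, 72.3]]
scene finger 185 [[-17.0, -11.0, -0.0], [15.0, 9.0, 43.0]]
scene rim [[-1.0, -67.5], [0.0, -66.7], [159.3, 73.3], [159.7, 74.4]]
```

View pics/c8.png

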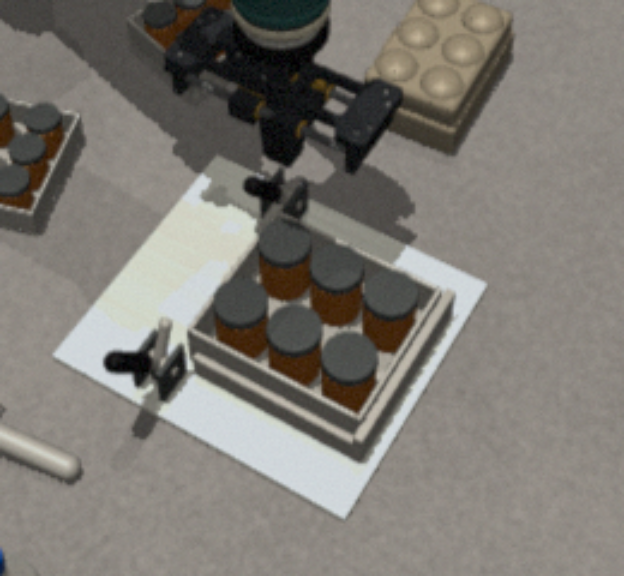

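>>> {"op": "carry_out", "data": {"commands": [{"linear": [0, 3, 30], "twist": 0, "grip": -1}, {"linear": [0, 0, 40], "twist": 0, "grip": -1}, {"linear": [0, 0, 30], "twist": 0, "grip": -1}, {"linear": [7, -40, 0], "twist": 0, "grip": -1}, {"linear": [8, -40, 0], "twist": 0, "grip": -1}, {"linear": [8, -40, 0], "twist": 0, "grip": -1}, {"linear": [8, -40, 0], "twist": 0, "grip": -1}, {"linear": [8, -40, 0], "twist": 0, "grip": -1}]}}

```text
time_s: 10.3
tcp_pos: [576.1, -196.0, 184.9]
ee_rot: [-0.148, 1.565, 0.148]
ft_force: [0.8, -0.5, -0.3]
gripper_width: 0.5
```

>>> {"op": "carry_out", "data": {"commands": [{"linear": [8, -40, 0], "twist": 0, "grip": -1}, {"linear": [7, -40, 0], "twist": 0, "grip": -1}, {"linear": [0, 0, 0], "twist": 0, "grip": -1}, {"linear": [0, 0, 0], "twist": 0, "grip": -1}]}}

```text
time_s: 10.7
tcp_pos: [590.6, -275.1, 184.2]
ee_rot: [-0.146, 1.566, 0.147]
ft_force: [0.1, 1.0, -0.0]
gripper_width: 0.4
```

```bash
python3 look.py 9; python3 - <<'E'
from h import *
d=pickle.load(open("scene9.pkl","rb"))
a=d["pixels"][200:480,100:440];cv2.imwrite("pics/d9.png",cv2.resize(a,None,fx=2,fy=2))
E
```

```text
10.7 [ 590.61146154 -275.14071039  184.22339292] [ 0.146841    0.9679738  -0.01838861]
tcp dock -8.772352157024338 -179.9723698498875
top finger 36 [[1.0, 4.0, 3.0], [13.0, 10.0, 44.0]]
top rim [[-0.7, -68.3], [-0.2, -67.7], [159.0, 71.7], [159.6, 72.2]]
scene finger 105 [[-14.0, -9.0, 0.0], [15.0, 10.0, 33.0]]
scene rim [[-1.2, -67.3], [0.0, -66.5], [159.1, 73.7], [159.6, 74.5]]
```

View pics/d9.png

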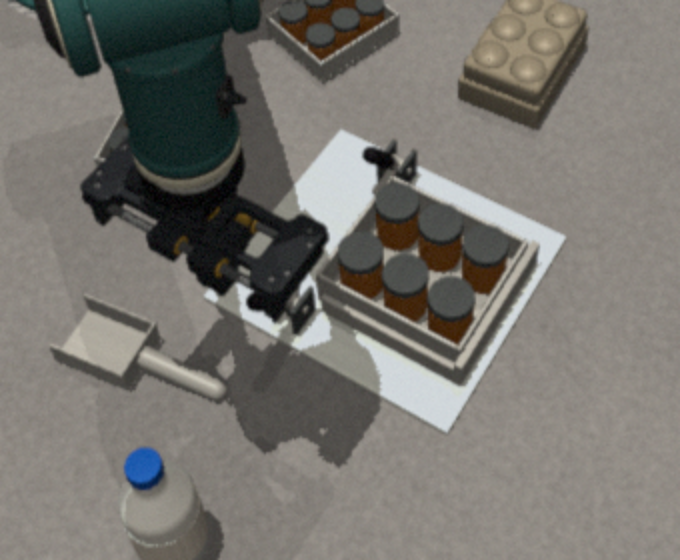

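>>> {"op": "carry_out", "data": {"commands": [{"linear": [0, 0, -40], "twist": 0, "grip": -1}, {"linear": [0, 0, -40], "twist": 0, "grip": -1}, {"linear": [0, 0, -20], "twist": 0, "grip": -1}, {"linear": [0, 0, 0], "twist": 0, "grip": -1}, {"linear": [-1, 6, 0], "twist": 0, "grip": -1}, {"linear": [-1, 6, 0], "twist": 0, "grip": -1}, {"linear": [-1, 6, 0], "twist": 0, "grip": -1}, {"linear": [-1, 6, 0], "twist": 0, "grip": -1}]}}

```text
time_s: 11.6
tcp_pos: [589.0, -253.0, 88.1]
ee_rot: [-0.154, 1.561, 0.143]
ft_force: [-1.6, -10.8, 8.2]
gripper_width: 0.2
```

>>> {"op": "carry_out", "data": {"commands": [{"linear": [-1, 6, 0], "twist": 0, "grip": -1}, {"linear": [-1, 6, 0], "twist": 0, "grip": -1}, {"linear": [-1, 6, 0], "twist": 0, "grip": -1}, {"linear": [-1, 6, 0], "twist": 0, "grip": -1}, {"linear": [-1, 6, 0], "twist": 0, "grip": -1}, {"linear": [-1, 6, 0], "twist": 0, "grip": -1}]}}

```text
time_s: 12.2
tcp_pos: [580.3, -213.7, 84.5]
ee_rot: [-0.147, 1.566, 0.148]
ft_force: [0.2, -1.0, 0.9]
gripper_width: 0.3
```

>>> {"op": "carry_out", "data": {"commands": [{"linear": [-1, 6, 0], "twist": 0, "grip": -1}, {"linear": [-1, 6, 0], "twist": 0, "grip": -1}, {"linear": [-1, 5, 0], "twist": 0, "grip": -1}, {"linear": [0, 0, 0], "twist": 0, "grip": -1}, {"linear": [0, 0, 0], "twist": 0, "grip": -1}]}}

```text
time_s: 12.7
tcp_pos: [577.7, -197.4, 84.5]
ee_rot: [-0.148, 1.566, 0.148]
ft_force: [0.6, 0.4, 0.1]
gripper_width: -0.2
```

```bash
python3 look.py 10
```

```text
12.7 [ 577.73349238 -197.43960508   84.49789677] [0.56685938 0.40138614 0.09476425]
tcp dock -7.213381368724131 -101.22774485737587
top finger 4 [[3.0, 9.0, -2.0], [10.0, 28.0, 8.0]]
top rim [[-0.7, -67.9], [-0.3, -67.5], [159.2, 71.9], [159.7, 72.2]]
scene finger 96 [[-17.0, -11.0, 0.0], [15.0, 9.0, 34.0]]
scene rim [[-0.9, -67.2], [0.5, -66.4], [159.3, 73.8], [159.7, 74.4]]
```

View pics/c10.png

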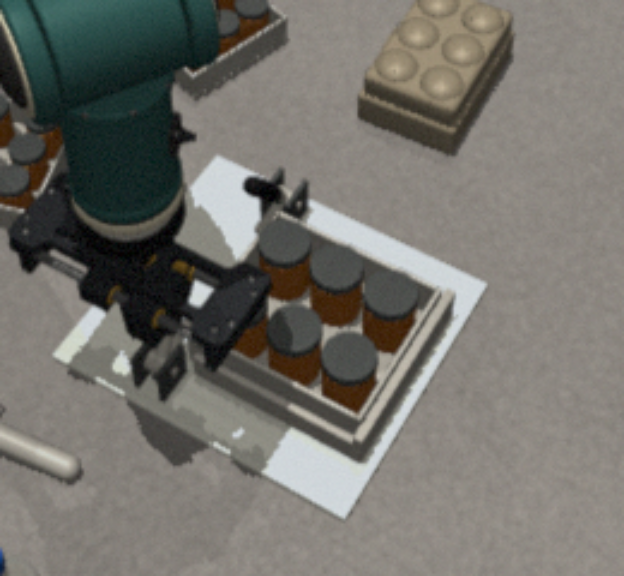

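>>> {"op": "carry_out", "data": {"commands": [{"linear": [0, -3, 25], "twist": 0, "grip": -1}, {"linear": [0, 0, 40], "twist": 0, "grip": -1}, {"linear": [0, 0, 40], "twist": 0, "grip": -1}, {"linear": [0, 0, 40], "twist": 0, "grip": -1}, {"linear": [-35, -10, 20], "twist": 0, "grip": -1}, {"linear": [-35, -20, 0], "twist": 0, "grip": -1}, {"linear": [-35, -30, 0], "twist": 0, "grip": -1}, {"linear": [-20, -30, 0], "twist": 0, "grip": -1}]}}

```text
time_s: 13.6
tcp_pos: [450.8, -291.3, 250.3]
ee_rot: [-0.148, 1.566, 0.147]
ft_force: [0.7, -0.4, -0.5]
gripper_width: 0.6
```

>>> {"op": "carry_out", "data": {"commands": [{"linear": [-10, -40, 0], "twist": 0, "grip": -1}, {"linear": [0, -40, 0], "twist": 0, "grip": -1}, {"linear": [0, -40, 0], "twist": 0, "grip": -1}, {"linear": [0, 0, 0], "twist": 0, "grip": -1}, {"linear": [0, 0, 0], "twist": 0, "grip": -1}, {"linear": [0, 0, 0], "twist": 0, "grip": -1}]}}

```text
time_s: 14.2
tcp_pos: [442.7, -410.0, 249.4]
ee_rot: [-0.147, 1.566, 0.148]
ft_force: [-0.4, -0.1, 0.4]
gripper_width: 0.5
```

```bash
python3 look.py 11; python3 - <<'E'
from h import *
ex=np.array([.9831,.183]);ey=np.array([-.183,.9831]);o=np.array([566.3,-96.6])
for n in("top","scene"):
    d=pickle.load(open(n+"11.pkl","rb"));P=pts(d);D=np.stack([(P[...,:2]-o)@ex,(P[...,:2]-o)@ey,P[...,2]],-1)
    for sg in(1,-1):
        q=D[(abs(D[...,0]+9)<18)&(sg*D[...,1]>30)&(sg*D[...,1]<165)&(D[...,2]>80)&(D[...,2]<135)];print(n,sg,len(q),np.round(np.percentile(q,[2,50,98],axis=0),0).tolist())
d=pickle.load(open("top11.pkl","rb"));cv2.imwrite("pics/t11.png",cv2.resize(d["pixels"][100:300,160:570],None,fx=1.9,fy=1.9))
E
```

```text
14.2 [ 442.72698296 -409.96795209  249.41152481] [-0.38709849 -0.05751501  0.4105189 ]
tcp dock -178.83096828033388 -285.4581715816467
top finger 162 [[-14.0, -4.0, -0.0], [12.0, 10.0, 44.0]]
top rim [[-0.8, -68.1], [-0.3, -67.5], [158.9, 71.8], [159.7, 72.2]]
scene finger 86 [[-11.0, -10.0, 0.0], [15.0, -5.0, 26.0]]
scene rim [[-1.2, -67.4], [-0.0, -66.7], [159.3, 73.3], [159.8, 74.4]]
top 1 139 [[-17.0, 43.0, 81.0], [-10.0, 58.0, 101.0], [-2.0, 73.0, 114.0]]
top -1 111 [[-18.0, -70.0, 81.0], [-11.0, -53.0, 104.0], [-2.0, -41.0, 112.0]]
scene 1 93 [[-16.0, 43.0, 82.0], [-5.0, 52.0, 104.0], [-0.0, 70.0, 112.0]]
scene -1 174 [[-16.0, -70.0, 80.0], [-7.0, -57.0, 97.0], [-1.0, -42.0, 110.0]]
```

View pics/scene11.png

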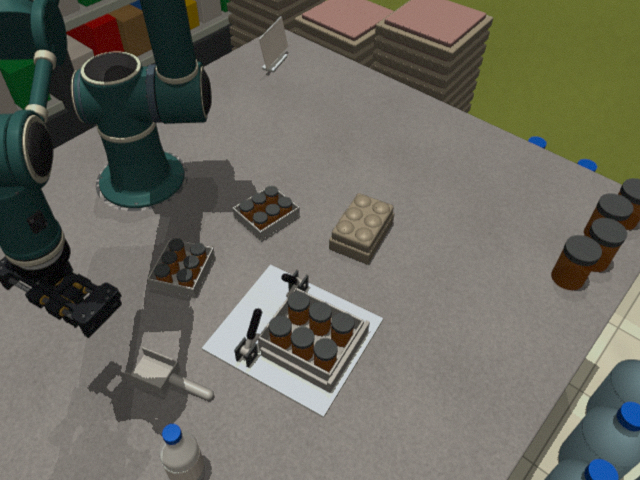

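View pics/t11.png

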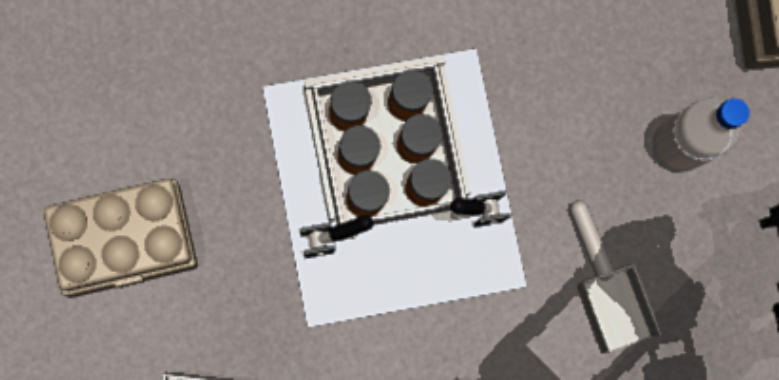

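Both levers lean inwards, with tips at about ±50 mm and z ≈ 103, which matches the locked position. The tray is home, the bystanders have not moved, and the hand is clear.

```bash
python3 -c "
from bench import arm
print(arm.close_job())"
```

```text
the job is handed in; nothing more can be done
None
```

The tray is home against the back stop and both latches are locked. The job was handed in at about 14 s of the 64 s allowed.

- **Tray:** I pushed it straight in with the shut fingers. It slid at about 7 N, then stopped moving as the wrist force along the push rose to about 15 N. It measures x ≈ 0 at the front and ≈ 160 mm at the rear in the dock's frame.
- **Latches:** I flipped the left lever first, then the right, each pushed from outside until it snapped over. Afterwards the tips measured about y ≈ ±50 mm and z ≈ 103 mm. The locked position is ±49 mm and 102 mm.
- **Surroundings:** In the last pictures the bottle, carton and scoop look unmoved, judged by eye. The hand is clear, with the wrist force near zero.

**Checks that disagreed:**
- The top and scene cameras differed by about 5 mm on the dock's origin. I used their mean and confirmed home by the stall and the stop.
- The wrist also read about 7 N upward while the tray slid, and 14 N at the stall. I took this as friction on the tray's front; the tray showed no sign of lifting.
- One move call was refused for a missing field and repeated, and nothing moved in between.

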